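Press the floor of a copper pan flat on the lever press

ROBOT

A 7-joint arm with a two-finger parallel gripper is mounted at the origin on the work surface. World frame = base frame: x ahead of the robot, y to its left, z up, the work surface at z = 0. Lengths are in m, angles in rad, forces in N, time in s.
With the tool pointing down it reaches from about 0.4 to 0.85 m from the base axis. Payload 10.4 kg.
Tool frame: the origin (TCP) lies at the very end of the fingers, on their centre line; the grasp point (between the pads) lies 19 mm behind it (manip.grip_point_offset is the distance from the TCP to the grasp point, in m); z points along the fingers, y is the line along which they close (so a half turn about z gives the same grasp; the last joint's range is limited). The gripper opens to 85 mm and grips with 20 to 120 N. Pads are 22 mm wide; open, the fingers measure 114 mm over their backs; the gripper's body (76 mm by 85 mm) begins 54 mm behind the grasp point. The pads swing forward as they close: fully open they stand 13 mm farther back than shut.
Start: joints at [1.078, 0.332, -0.065, 1.46, 0.022, 1.35, -0.088], TCP at [0.283, -0.557, 0.231] pointing down, gripper open.
Joint ranges: [-2.6, 2.6], [-0.5, 2.12], [-1.47, 1.34], [0.16, 2.42], [-1.27, 4.41], [0.06, 2.06], [-2.6, 2.6]. Speed limits (rad/s): [2.22, 2.22, 2.79, 2.79, 3.14, 3.14, 3.14].

INTERFACE

Orientations are given as a unit quaternion [x, y, z, w].
In Python, from workcell import manip gives the robot as it stands. The module is installed in compiled form; this text tells all that it offers.
- The arm moves only by the tool step_arm, never from a script. Its argument "moves" is a list of rows, each a list of 7 numbers: the closure, from 0 (fully open) to 1 (shut), then the shift along the world's x, y, z in mm, then the turn, a rotation vector about the world's x, y, z in rad. In form: [[grip, tx, ty, tz, ax, ay, az], ...]. A call has 1 to 10 rows; each row is the pose to reach, as a shift and turn from the pose commanded when the call began; what a row does not reach only later rows make up. A row lasts 1/10 s, in which the tool goes at most 50 mm and 8.59 degrees, less where a joint would pass 70% of its speed; a pose out of reach is approached as far as the arm can. A call with a gripper value outside its range is refused whole. The fingers move at their own pace and stop on an object; "grip_force" is the grip in N (left out, the last holds). Time passes only in rows, so rows that repeat a pose let the fingers close. It gives the time, the measured TCP pose, the force, the opening and the grip force at its end, in the units of the state.
- manip.get_obs(): the state, without advancing time (a new reading comes with each control period).
- manip.camera(name): name is "scene" or "top"; returns a dict with "image" (420x560x3 uint8, blue, green, red), "K" (3x3 intrinsics, pixels), "dist_coeffs" ([k1, k2, p1, p2, k3] as OpenCV has them; the pictures are not rectified), "rvec" (rotation vector, rad) and "tvec" (3), from world to camera coordinates, as OpenCV has them. Camera axes: x right, y down, z forward; pixel columns grow to the right and rows downward; lengths in m; the calibration is good to about 2 mm. A picture is of the moment at which its call begins. There is no depth.
- manip.hand_in(): hands the job in; it is judged then, once.
The state is a dict: "clock": time; "joint_pos": joint angles; "joint_velocities": joint speeds; "tau": joint torques, N m; "position": TCP position; "ee_rot": TCP orientation; "ft_force": force on the tool from outside, world axes, zero at the start; "torque": the same for the moment, N m; "grip_width": opening from 0.0 (shut) to 1.0 (fully open); "grasp_force": force on a finger pad.
Only numpy, scipy, OpenCV 4.12 (cv2) and the standard library are available. Lean on these libraries where they do the work, as an engineer would, in place of code of your own. Each camera call takes 0.05 s, during which the arm holds its last target. There are 200 camera calls.

TASK

Set the small copper pan with the pale wooden handle flat on the round anvil of the green bench press, centred under the ram, and let go of it. Then pull the red-gripped lever all the way down to its stop, hold it there for a second so that the ram bears on the pan's floor, and ease the lever slowly back up until it is fully home: never let it spring back. Leave the pan on the anvil and do not disturb the other things on the bench.

Things in the scene. Friction and masses are not known exactly. Their poses are not given: they have to be found in the camera images.
- press: green bench press, fixed. Origin on the bench below the ram axis; x points from its open front (robot's side) to its column, z up. Base 150 mm wide, 22 high, x -80 to 145. Head block 120 mm wide, x -65 to 125, z 115 to 215, overhangs the anvil: a gripper straight down on the pan's handle hits it; one leaning back about 40 degrees, fingers forward and down, fits.
- anvil (a point): centre of the top face of the press's round steel anvil, 92 mm across, flat, 50 mm above the bench, under the ram. Its axes are those of the press.
- lever (a joint): press lever angle, rad: 0 fully up at home, 1.0 fully down at its stop. A return spring pushes it home (about 4 N at the grip at the top, 13 N at the bottom). 1 rad lowers the ram 45 mm; the sprung pad meets the pan's floor at about 0.91 rad.
- lever_grip (a point): middle of the red grip of the lever, a round bar 24 mm thick and 84 mm long, 170 mm from the pivot. At 0 the lever rises from the pivot towards the press's front at 0.87 rad (50 degrees) above level; pulling turns it downward, at 1.0 it is 0.13 rad below level.
- lever_pivot (a point): pivot of the lever, on the right (-y) side of the press at x 20, y -85, z 165 mm in the press's frame; it turns about the press's y axis.
- pan: small copper pan, 66 mm across, 22 mm high, floor and wall 4 mm thick, about 0.14 kg, standing on the bench. Origin at the centre of its underside. Its handle points along its own -x: wooden part 14 mm wide (y) and 16 mm high, from x -52 to -102 mm, its centreline 20 mm above the underside.
- pad: black rubber pad, 28 mm across, at the foot of the ram below the head; origin at the centre of its underside, 95 mm above the bench when the lever is home.
- cup: bystander: copper cup with no handle, 64 mm across, 55 high; origin at the centre of its underside
- tin: bystander: steel tin beside the press, 56 mm across, 60 high; origin at the centre of its underside
- bowl: bystander: copper bowl, 140 mm across, 50 high; origin at the centre of its underside
- hammer: bystander: hammer with a wooden handle lying on the bench; origin under its middle
- mallet: bystander: wooden mallet lying on the bench, about 210 mm long; origin under its head end
- jar: bystander: glass jar with a brass lid, 60 mm across, 85 high; origin at the centre of its underside
- block: bystander: pale wooden block on the bench in front of the press, 70 x 45 x 30 mm; origin at the centre of its underside
Things that resemble listed ones, but are neither listed nor needed, are in the scene too. Leave any black or turquoise look-alike of the pan alone.

How it is judged:
On the way, in this order (a step that is already met when the one before it is completed fails the run):
1. the pan stands flat on the anvil within 12 mm of the ram axis, let go, with the lever still up (horizontal distance between pan and anvil below 0.012 m and z of pan in the frame of anvil between -0.004 and 0.004 m and angle between pan's own z axis and vertical below 0.1 rad and contact force between pan and the fingers below 0.1 N and linear speed of pan below 0.02 m/s and value of joint lever below 0.1 rad), for 0.2 s.
2. the lever is fully down (over 0.95 rad) with the pad bearing on the pan (over 3 N), for 0.4 s (horizontal distance between pan and anvil below 0.012 m and z of pan in the frame of anvil between -0.004 and 0.004 m and angle between pan's own z axis and vertical below 0.1 rad and value of joint lever above 0.95 rad and contact force between pad and pan above 3 N), for 0.4 s.
At the end, for the whole second after the job is handed in: the lever is home (under 0.05 rad) and the pan stands at rest, flat on the anvil (within 4 mm in height, 0.1 rad of level), its centre within 12 mm of the ram axis (horizontal distance between pan and anvil below 0.012 m and z of pan in the frame of anvil between -0.004 and 0.004 m and angle between pan's own z axis and vertical below 0.1 rad and value of joint lever below 0.05 rad and linear speed of pan below 0.02 m/s); the robot touches nothing.
It fails at once if the lever springs back faster than 1.5 rad/s (about 0.25 m/s at the grip) (velocity of joint lever below -1.5 rad/s).
It fails at once if a bystander is moved by more than 30 mm (distance of any of cup, tin, bowl, hammer, mallet, jar, block from where it was at the start of the episode above 0.03 m).
It also fails if it takes over 72 s, if anything falls off the work surface, if the arm or the gripper's body presses on something with over 40 N, if the wrist force passes 120 N, or if a joint passes its speed limit or range.

## Working session

There is one attempt and no reset: what is moved stays moved. The work goes in short steps, Python scripts to look and compute and a tool call to move; the robot and the scene stay as the last step left them, time stands still between calls to the robot, and variables do not carry over. Pictures are saved under pics/ and viewed, at most 10 in all, crops included, and the job is handed in when it is done.

Besides the shell and the picture viewer there is one more tool, called after ">>>" as a command line: name --pt "numbers of a row" for each row, then --argument value for the rest. step_arm: Moves the arm, as the interface text tells. Its arguments: {"type":"object","properties":{"moves":{"type":"array","items":{"type":"array","items":{"type":"number"}}},"grip_force":{"type":"number"}},"required":["moves"]}

```bash
mkdir -p pics; cat > h.py <<'E'
import numpy as np, cv2
from workcell import manip
def cam(n):
    c=manip.camera(n); c['R']=cv2.Rodrigues(np.array(c['rvec'],float))[0]; c['t']=np.array(c['tvec'],float).ravel(); return c
def ray(c,uv):
    p=cv2.undistortPoints(np.array([[uv]],float),np.array(c['K'],float),np.array(c['dist_coeffs'],float))[0,0]
    o=-c['R'].T@c['t']; d=c['R'].T@np.array([p[0],p[1],1.]); return o,d/np.linalg.norm(d)
def onz(c,uv,z):
    o,d=ray(c,uv); return o+d*(z-o[2])/d[2]
def tri(c1,u1,c2,u2):
    o,d=ray(c1,u1);p,e=ray(c2,u2)
    s=np.linalg.lstsq(np.c_[d,-e],p-o,rcond=None)[0]; a=o+s[0]*d;b=p+s[1]*e
    return (a+b)/2,np.linalg.norm(a-b)
def proj(c,P):
    return cv2.projectPoints(np.array(P,float).reshape(-1,3),np.array(c['rvec'],float),np.array(c['tvec'],float),np.array(c['K'],float),np.array(c['dist_coeffs'],float))[0][:,0]
E
python3 - <<'E'
from h import *
for n in('scene','top'):
    c=cam(n); cv2.imwrite(f'pics/{n}0.png',cv2.resize(c['image'],(800,600),interpolation=cv2.INTER_CUBIC)); print(n,-c['R'].T@c['t'],c['R'][2],c['K'][0][0])
o=manip.get_obs(); print(o['clock'],o['position'],o['ee_rot'],o['ft_force'],manip.grip_point_offset)
E
```

```text
scene [1.55426291 0.2618269  1.35866594] [-0.6361941  -0.18896671 -0.74802984] 461.40189858635455
top [ 0.30329805 -0.04733674  1.53310244] [ 0.17733546  0.00371026 -0.98414347] 492.8978904858521
0.1 [ 0.28281873 -0.55698185  0.23060746] [ 9.72528202e-01  2.32784260e-01 -1.61318337e-04 -5.98570306e-04] [-0.48505523 -0.04454744  0.7703336 ] 0.0187
```

View pics/scene0.png

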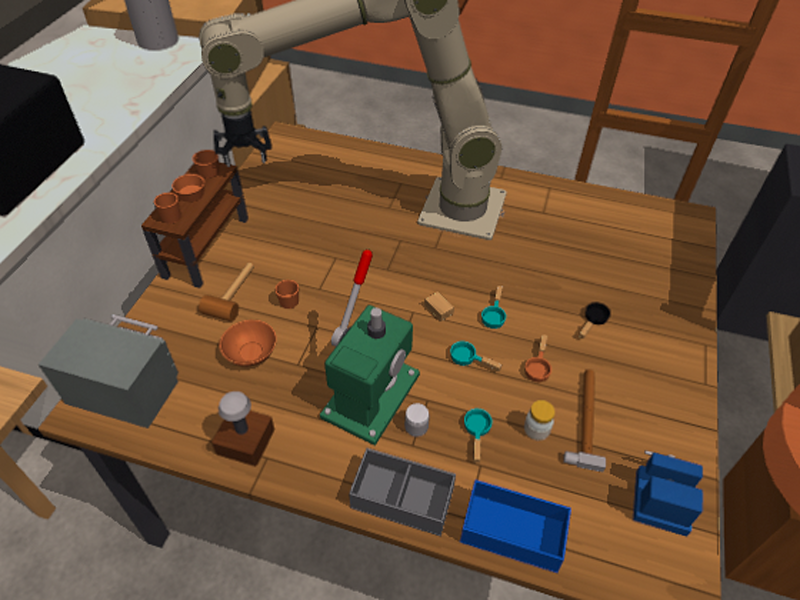

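View pics/top0.png

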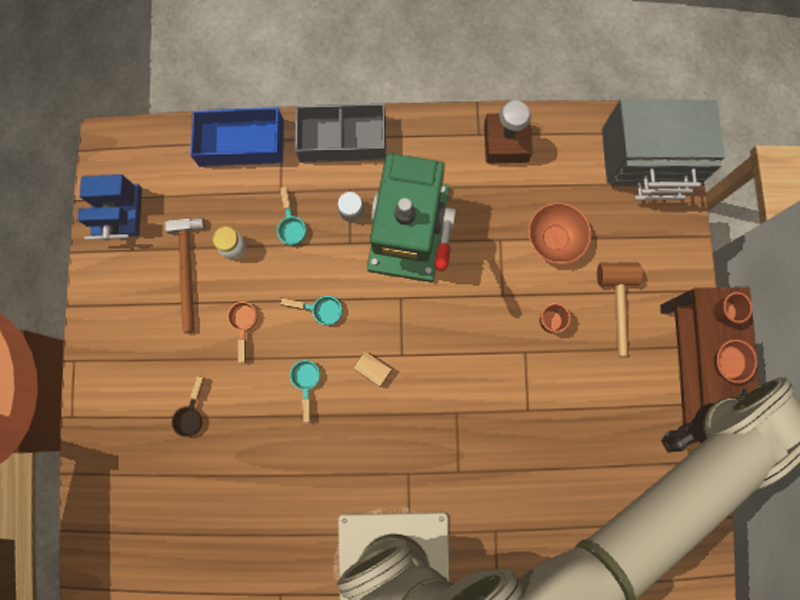

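Candidates for the pan in the top view (800-px scale): copper pan with pale handle (243,316); turquoise pans (291,231), (327,310) and (305,376); black pan (187,421); copper cup (555,319) and bowl (560,233), which have no handle. I choose (243,316). The press is at (405,220), with its red grip at (442,257).

```bash
python3 - <<'E'
from h import *
a=cam('top'); b=cam('scene')
I=a['image']; 
A=cv2.resize(I[100:260,140:330],None,fx=4,fy=4,interpolation=cv2.INTER_CUBIC)[:600]
A=cv2.resize(I[100:260,140:330],(712,600),interpolation=cv2.INTER_CUBIC)
cv2.imwrite('pics/topcrop.png',A)
B=cv2.resize(b['image'][165:315,215:395],(720,600),interpolation=cv2.INTER_CUBIC); cv2.imwrite('pics/scenecrop.png',B)
def blobs(c,lo,hi,amin=15):
    h=cv2.cvtColor(c['image'],cv2.COLOR_BGR2HSV); m=cv2.inRange(h,lo,hi)
    n,l,s,ce=cv2.connectedComponentsWithStats(m)
    return [(s[i].tolist(),ce[i].round(1).tolist()) for i in range(1,n) if s[i][4]>=amin],m
for n,c in(('top',a),('scene',b)):
    h=cv2.cvtColor(c['image'],cv2.COLOR_BGR2HSV)
    print(n,'red',blobs(c,(0,200,100),(4,255,255))[0])
    print('green',blobs(c,(60,80,20),(80,255,255),100)[0])
print('pan hsv',cv2.cvtColor(I,cv2.COLOR_BGR2HSV)[[221,221,243,248,221],[170,164,169,169,200]])
E
```

```text
top red []
green [([260, 108, 50, 68, 2372], [285.0, 140.8]), ([257, 175, 46, 21, 312], [274.1, 186.2])]
scene red [([248, 175, 13, 24, 169], [253.9, 186.6])]
green [([224, 214, 69, 97, 3841], [257.3, 263.5])]
pan hsv [[ 11 148 217]
 [ 10 160 145]
 [ 17 112 220]
 [ 17 114 220]
 [ 14 137 195]]
```

View pics/topcrop.png

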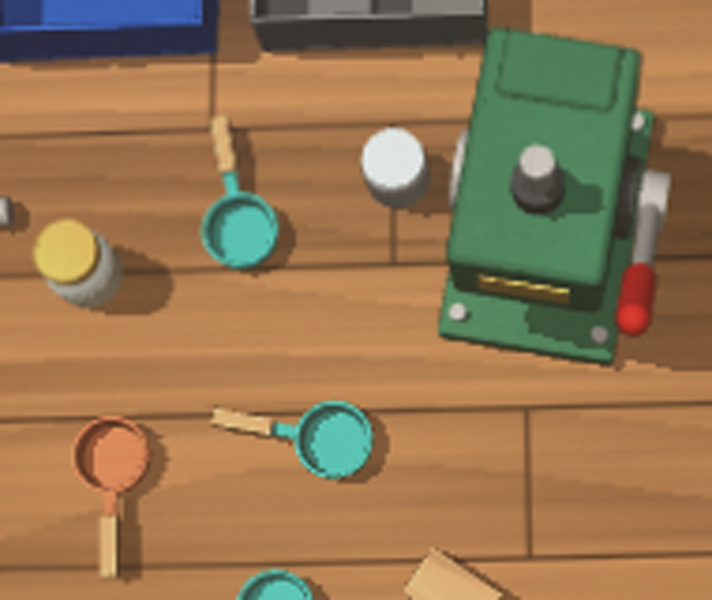

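View pics/scenecrop.png

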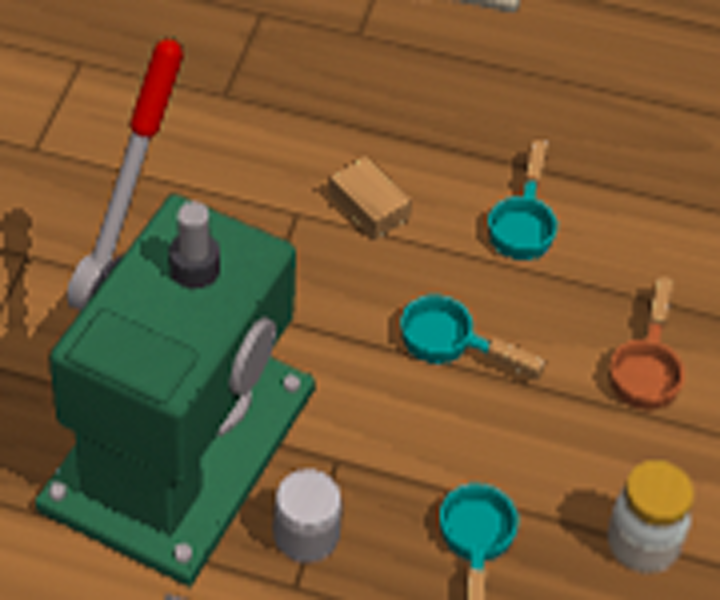

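The crops show one copper pan with a pale handle: topcrop rim centre (113,455), handle end (109,577), and scene crop (645,373). The turquoise pans are separate. The press's base and head corners and the red grip (165,90 in the scene crop) are clear.

```bash
cat > m.py <<'E'
from h import *
a=cam('top'); b=cam('scene')
T=lambda u,v:(u/3.747+140-.5,v/3.75+100-.5)
S=lambda u,v:(u/4+215-.5,v/4+165-.5)
obs=[(a,T(492,30),.215,(125,60)),(a,T(640,51),.215,(125,-60)),(a,T(449,264),.215,(-65,60)),(a,T(603,283),.215,(-65,-60)),
(a,T(440,332),.02,(-80,75)),(a,T(614,361),.02,(-80,-75)),
(b,S(52,356),.215,(125,-60)),(b,S(182,416),.215,(125,60)),(b,S(296,248),.215,(-65,60)),(b,S(178,195),.215,(-65,-60)),
(b,S(190,575),.022,(145,75)),(b,S(37,502),.022,(145,-75)),(b,S(315,383),.022,(-80,75))]
W=np.array([onz(c,u,z)[:2] for c,u,z,p in obs]); P=np.array([p for *_,p in obs])/1000
w0,p0=W.mean(0),P.mean(0); U,s,V=np.linalg.svd((P-p0).T@(W-w0)); R=(U@V).T
t=w0-R@p0; yaw=np.arctan2(R[1,0],R[0,0])
print('press',t,yaw,'scale',s.sum()/((P-p0)**2).sum()); print(((W-(P@R.T+t))*1000).round(1).tolist())
wp=lambda x,y,z:np.r_[R@[x,y]+t,z]
h=0.87
for q in(0,.5,1.0):
    print('grip',q,wp(.020-.170*np.cos(h-q),-.085,.165+.170*np.sin(h-q)))
print('grip tri ends',tri(a,T(632,318),b,S(169,47)),tri(a,T(641,268),b,S(145,130)),np.array([proj(x,wp(.02-.17*np.cos(h),-.085,.165+.17*np.sin(h)))[0] for x in(a,b)]),T(637,293),S(157,88))
def blob(c,roi,lo,hi):
    x,y,w,g=roi; H=cv2.cvtColor(c['image'][y:y+g,x:x+w],cv2.COLOR_BGR2HSV); m=cv2.inRange(H,lo,hi)
    k=max(cv2.findContours(m,cv2.RETR_EXTERNAL,cv2.CHAIN_APPROX_NONE)[0],key=cv2.contourArea)
    return k+np.array([x,y])
for c,n,pc,he,hs in((a,'top',T(113,455),T(109,577),T(109,516)),(b,'scene',S(645,368),S(662,283),S(655,318))):
    print(n,'rim',onz(c,pc,.022),'hend',onz(c,he,.026),'hstart',onz(c,hs,.026))
r=[onz(a,T(u,v),.022) for u,v in((74,455),(152,455),(113,416),(113,494))]; print('rim d',np.linalg.norm(r[0]-r[1]),np.linalg.norm(r[2]-r[3]))
E
python3 m.py
```

```text
press [ 0.70390032 -0.04229287] -0.19034314316576995 scale 0.968635709032493
[[-7.5, -3.1], [-4.4, 3.1], [-3.5, -4.6], [2.2, 0.3], [0.7, -3.3], [0.9, -1.3], [-0.7, 5.3], [-2.1, -1.3], [5.9, -2.5], [4.8, 7.8], [-3.1, -2.1], [-0.3, 2.4], [7.1, -0.6]]
grip 0 [ 0.59981676 -0.10880188  0.29493592]
grip 0.5 [ 0.55182434 -0.09955491  0.22647462]
grip 1.0 [ 0.54193634 -0.09764973  0.1429622 ]
grip tri ends (array([ 0.5788843 , -0.10438271,  0.32596849]), np.float64(0.0009174304915677238)) (array([ 0.62569099, -0.11205572,  0.27513396]), np.float64(0.0035099122909237257)) [[309.32114559 178.99192456]
 [253.67696933 187.28572297]] (309.50266880170807, 177.63333333333333) (253.75, 186.5)
top rim [0.54146221 0.31847892 0.022     ] hend [0.43903004 0.31928491 0.026     ] hstart [0.48971216 0.3200288  0.026     ]
scene rim [0.54203492 0.31893666 0.022     ] hend [0.44589077 0.31802136 0.026     ] hstart [0.48764976 0.31834177 0.026     ]
rim d 0.06654883377303256 0.06598510003815321
```

```bash
cat >> m.py <<'E'
print('ram shaft top',tri(a,T(536,158),b,S(194,211)))
from scipy.spatial.transform import Rotation as Ro
o=manip.get_obs(); R0=Ro.from_quat(o['ee_rot']); p=np.array(o['position'])
def goal(yaw,lean): # tool x along heading, leaning back
    return Ro.from_euler('z',yaw)*Ro.from_matrix(np.array([[1,0,0],[0,-1,0],[0,0,-1.]]).T)*Ro.from_euler('y',lean)
G=goal(0,0.7); print(G.as_matrix().round(3))
print('rotvec',(G*R0.inv()).as_rotvec(), 'shift mm to grasp',(np.array([.4694,.3187,.0108])-p)*1000)
E
python3 m.py | tail -6
```

```text
rim d 0.06654883377303256 0.06598510003815321
ram shaft top (array([ 0.70424368, -0.0420072 ,  0.28873481]), np.float64(0.0004975003714035879))
[[ 0.765  0.     0.644]
 [ 0.    -1.     0.   ]
 [ 0.644  0.    -0.765]]
rotvec [ 0.16428468 -0.68686677 -0.450391  ] shift mm to grasp [ 186.43638223  875.95153554 -220.44179389]
```

>>> step_arm --pt "0 40 40 40 0 0 0" --pt "0 70 80 70 0 0 0" --pt "0 90 125 90 0.02 -0.1 -0.07" --pt "0 100 170 100 0.05 -0.2 -0.13" --pt "0 110 215 100 0.07 -0.3 -0.2" --pt "0 120 260 100 0.1 -0.4 -0.26" --pt "0 125 305 100 0.12 -0.5 -0.33" --pt "0 130 350 100 0.14 -0.6 -0.39" --pt "0 130 395 100 0.164 -0.687 -0.45" --pt "0 130 440 100 0.164 -0.687 -0.45"

```text
clock: 1.4
position: [0.4269, -0.1745, 0.3224]
ee_rot: [0.943, 0.005, 0.332, -0.004]
ft_force: [-1.7, -1.6, -0.7]
grip_width: 0.997
grasp_force: 0.0
```

```bash
cat > st.py <<'E'
from h import *
from scipy.spatial.transform import Rotation as Ro
o=manip.get_obs(); M=Ro.from_quat(o['ee_rot']).as_matrix()
print(o['clock'],'p',np.round(o['position'],4),'z',M[:,2].round(3),'y',M[:,1].round(3),'F',np.round(o['ft_force'],1),'w',o['grip_width'],'gf',o['grasp_force'],'q',np.round(o['joint_pos'],2))
E
python3 st.py
```

```text
1.4 p [ 0.4269 -0.1745  0.3224] z [ 0.626  0.012 -0.779] y [ 0.013 -1.    -0.005] F [-1.7 -1.6 -0.7] w 0.9973970071935827 gf 0.0 q [ 0.64 -0.49 -0.07  2.19 -0.5   0.91 -0.79]
```

>>> step_arm --pt "0 20 40 -20 0 0 0" --pt "0 40 80 -40 0 0 0" --pt "0 50 125 -55 0 0 0" --pt "0 50 170 -70 0 0 0" --pt "0 45 215 -90 0 0 0" --pt "0 40 260 -110 0 0 0" --pt "0 30 305 -130 0 0 0" --pt "0 20 350 -155 0 0 0" --pt "0 10 395 -180 0 0 0" --pt "0 0 435 -205 0 0 0"

```text
clock: 2.4
position: [0.4327, 0.2403, 0.1294]
ee_rot: [0.944, 0.007, 0.331, -0.005]
ft_force: [2.1, 0.0, 0.4]
grip_width: 1.003
grasp_force: 0.0
```

```bash
python3 st.py
```

```text
2.4 p [0.4327 0.2403 0.1294] z [ 0.624  0.015 -0.781] y [ 0.017 -1.    -0.005] F [2.1 0.  0.4] w 1.0030703338688676 gf 0.0 q [ 0.65 -0.49 -1.37  2.34 -0.04  0.4  -2.34]
```

>>> step_arm --pt "0 0 0 0 0 0 0" --pt "0 0 0 0 0 0 0" --pt "0 0 0 0 0 0 0"

```text
clock: 2.7
position: [0.4342, 0.2366, 0.1308]
ee_rot: [0.944, 0.005, 0.331, -0.005]
ft_force: [0.4, -1.1, 0.1]
grip_width: 0.999
grasp_force: 0.0
```

```bash
python3 st.py
```

```text
2.7 p [0.4342 0.2366 0.1308] z [ 0.624  0.012 -0.781] y [ 0.013 -1.    -0.005] F [ 0.4 -1.1  0.1] w 0.9987989566350367 gf 0.0 q [ 0.65 -0.49 -1.36  2.34 -0.04  0.4  -2.34]
```

>>> step_arm --pt "0 25 0 20 0 0.1 0" --pt "0 50 0 40 0 0.2 0" --pt "0 75 0 60 0 0.3 0" --pt "0 100 0 80 0 0.4 0" --pt "0 120 0 90 0 0.5 0" --pt "0 120 0 90 0 0.6 0" --pt "0 120 0 90 0 0.68 0" --pt "0 120 0 90 0 0.68 0"

```text
clock: 3.5
position: [0.5568, 0.2341, 0.2152]
ee_rot: [1.0, 0.001, -0.01, -0.006]
ft_force: [0.1, 0.0, -1.0]
grip_width: 1.006
grasp_force: 0.0
```

```bash
python3 st.py
```

```text
3.5 p [0.5568 0.2341 0.2152] z [-0.019  0.012 -1.   ] y [ 0.001 -1.    -0.012] F [ 0.1  0.  -1. ] w 1.0055581699603366 gf 0.0 q [ 0.38  0.58 -1.19  1.49  0.52  1.44 -2.39]
```

>>> step_arm --pt "0 0 0 0 0 0 0.15" --pt "0 0 0 0 0 0 0.3" --pt "0 0 0 0 0 0 0.45" --pt "0 0 0 0 0 0 0.6" --pt "0 0 0 0 0 0 0.75" --pt "0 0 0 0 0 0 0.9" --pt "0 0 0 0 0 0 1.05" --pt "0 0 0 0 0 0 1.2" --pt "0 0 0 0 0 0 1.35" --pt "0 0 0 0 0 0 1.5"

```text
clock: 4.5
position: [0.5535, 0.2366, 0.2185]
ee_rot: [0.727, 0.687, -0.008, -0.002]
ft_force: [0.5, -0.4, 0.7]
grip_width: 1.0
grasp_force: 0.0
```

>>> step_arm --pt "0 0 0 0 0 0 0.15" --pt "0 0 0 0 0 0 0.3" --pt "0 0 0 0 0 0 0.45" --pt "0 0 0 0 0 0 0.6" --pt "0 0 0 0 0 0 0.75" --pt "0 0 0 0 0 0 0.9" --pt "0 0 0 0 0 0 1.05" --pt "0 0 0 0 0 0 1.2" --pt "0 0 0 0 0 0 1.35" --pt "0 0 0 0 0 0 1.5"

```text
clock: 5.5
position: [0.5535, 0.2367, 0.2185]
ee_rot: [0.064, 0.998, -0.009, 0.002]
ft_force: [-0.1, -0.2, -0.2]
grip_width: 0.999
grasp_force: 0.0
```

```bash
python3 st.py
```

```text
5.5 p [0.5535 0.2367 0.2185] z [ 0.003 -0.018 -1.   ] y [ 0.127  0.992 -0.017] F [-0.1 -0.2 -0.2] w 0.9989341152970485 gf 0.0 q [ 0.45  0.74 -1.45  1.49  0.75  1.56  0.47]
```

>>> step_arm --pt "0 0 40 10 0 0 0.1" --pt "0 0 80 20 0 0 0.1" --pt "0 0 120 30 0 0 0.1" --pt "0 -10 160 30 0 0 0.1" --pt "0 -30 200 30 0 0 0.1" --pt "0 -60 240 30 0 0 0.1" --pt "0 -90 280 30 0 0 0.1" --pt "0 -120 310 30 0 0 0.1" --pt "0 -150 340 30 0 0 0.1" --pt "0 -170 360 30 0 0 0.1"

```text
clock: 6.5
position: [0.3807, 0.5993, 0.2488]
ee_rot: [0.015, 1.0, -0.008, 0.003]
ft_force: [-0.9, -0.7, -0.3]
grip_width: 1.002
grasp_force: 0.0
```

```bash
python3 st.py
```

```text
6.5 p [0.3807 0.5993 0.2488] z [ 0.007 -0.016 -1.   ] y [ 0.029  0.999 -0.016] F [-0.9 -0.7 -0.3] w 1.002252223164293 gf 0.0 q [-0.43  0.85 -1.29  1.11  0.82  1.7   0.07]
```

>>> step_arm --pt "0 10 -35 0 0 -0.07 0" --pt "0 20 -70 0 0 -0.14 0" --pt "0 30 -105 0 0 -0.21 0" --pt "0 40 -140 -10 0 -0.28 0" --pt "0 45 -170 -20 0 -0.35 0" --pt "0 50 -200 -40 0 -0.42 0" --pt "0 50 -230 -60 0 -0.49 0" --pt "0 50 -255 -80 0 -0.56 0" --pt "0 45 -270 -100 0 -0.63 0" --pt "0 42 -280 -120 0 -0.7 0"

```text
clock: 7.5
position: [0.4268, 0.3135, 0.1295]
ee_rot: [0.019, 0.937, -0.003, 0.348]
ft_force: [1.7, 0.3, -0.4]
grip_width: 0.999
grasp_force: 0.0
```

```bash
python3 st.py
```

```text
7.5 p [0.4268 0.3135 0.1295] z [ 0.652 -0.019 -0.758] y [0.038 0.999 0.008] F [ 1.7  0.3 -0.4] w 0.9990511840289238 gf 0.0 q [ 0.2   0.18 -1.35  2.22  1.14  0.92 -0.34]
```

```bash
cat > go.py <<'E'
import sys
from h import *
from scipy.spatial.transform import Rotation as Ro
# target: x y z yaw lean ; half-turned tool
x,y,z,yaw,lean=map(float,sys.argv[1:6])
o=manip.get_obs(); R0=Ro.from_quat(o['ee_rot'])
c,s=np.cos(lean),np.sin(lean)
G=Ro.from_euler('z',yaw)*Ro.from_matrix(np.array([[-c,0,s],[0,1,0],[-s,0,-c]]))
print('shift',((np.array([x,y,z])-o['position'])*1000).round(1),'rot',(G*R0.inv()).as_rotvec().round(3),'toolz',G.as_matrix()[:,2].round(3))
E
python3 go.py .4694 .3187 .0108 0 .7
```

```text
shift [  42.6    5.2 -118.7] rot [-0.008  0.011  0.038] toolz [ 0.644  0.    -0.765]
```

>>> step_arm --pt "0 -4 3 -25 0 0 0.02" --pt "0 -9 5 -58 -0.008 0.011 0.038" --pt "0 -9 5 -58 -0.008 0.011 0.038" --pt "0 10 5 -80 -0.008 0.011 0.038" --pt "0 25 5 -98 -0.008 0.011 0.038" --pt "0 35 5 -110 -0.008 0.011 0.038" --pt "0 38 5 -113 -0.008 0.011 0.038" --pt "0 38 5 -113 -0.008 0.011 0.038"

```text
clock: 8.3
position: [0.4643, 0.3223, 0.018]
ee_rot: [-0.001, 0.94, 0.001, 0.341]
ft_force: [-0.2, -0.6, 0.5]
grip_width: 0.999
grasp_force: 0.0
```

```bash
python3 st.py;python3 go.py .4694 .3187 .0108 0 .7; python3 - <<'E'
from h import *
a=cam('top');b=cam('scene')
A=cv2.resize(a['image'][190:280,120:240],(533,400),interpolation=cv2.INTER_CUBIC)
B=cv2.resize(b['image'][160:280,330:430],(400,480),interpolation=cv2.INTER_CUBIC)[:400]
cv2.imwrite('pics/g1.png',np.hstack([A[:,:390],B]))
E
```

```text
8.3 p [0.4643 0.3223 0.018 ] z [ 0.64   0.003 -0.768] y [-0.002  1.     0.002] F [-0.2 -0.6  0.5] w 0.9991865014750233 gf 0.0 q [-0.05  0.54 -1.06  2.22  1.57  0.99 -0.59]
shift [ 5.1 -3.6 -7.2] rot [-0.002 -0.005 -0.002] toolz [ 0.644  0.    -0.765]
```

View pics/g1.png

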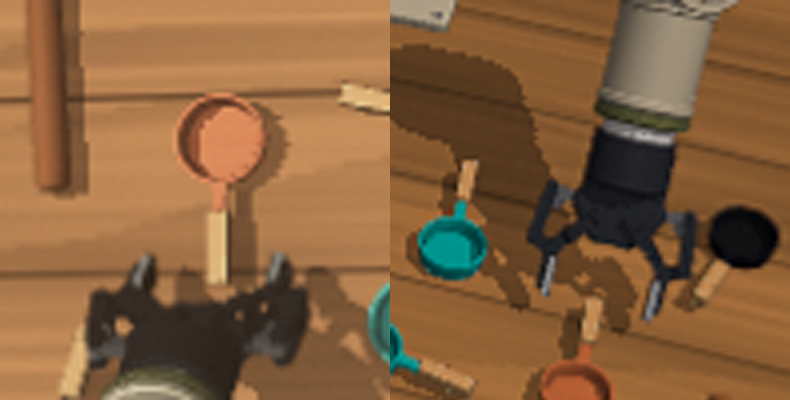

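The handle tip at (217,280) lies midway between the open fingers at (145,270) and (280,265). The black pan's handle, at (75,365), is clear. Next I'll close on it.

>>> step_arm --pt "0 5 -3.5 -6 0 0 0" --pt "0 5 -3.5 -6 0 0 0" --pt "0.5 5 -3.5 -6 0 0 0" --pt "0.8 5 -3.5 -6 0 0 0" --pt "1 5 -3.5 -6 0 0 0" --pt "1 5 -3.5 -6 0 0 0" --pt "1 5 -3.5 -6 0 0 0" --pt "1 5 -3.5 -6 0 0 0" --grip_force 60

```text
clock: 9.2
position: [0.4685, 0.3196, 0.0113]
ee_rot: [-0.002, 0.94, 0.002, 0.341]
ft_force: [-0.6, -0.6, 0.9]
grip_width: 0.149
grasp_force: 61.2
```

```bash
python3 st.py
```

```text
9.2 p [0.4685 0.3196 0.0113] z [ 0.64   0.005 -0.768] y [-0.004  1.     0.003] F [-0.6 -0.6  0.9] w 0.14855160083223148 gf 61.22380971908569 q [-0.05  0.55 -1.04  2.22  1.59  0.99 -0.6 ]
```

>>> step_arm --pt "1 0 0 10 0 0 0" --pt "1 0 0 25 0 0 0" --pt "1 0 0 50 0 0 0" --pt "1 5 -10 75 0 0 0" --pt "1 10 -30 90 0 0 -0.02" --pt "1 15 -60 100 0 0 -0.04" --pt "1 20 -90 100 0 0 -0.06" --pt "1 25 -120 100 0 0 -0.08" --pt "1 30 -150 100 0 0 -0.1" --pt "1 30 -150 100 0 0 -0.1"

```text
clock: 10.2
position: [0.4986, 0.1645, 0.1108]
ee_rot: [0.048, 0.939, -0.018, 0.34]
ft_force: [-0.2, 1.1, -2.4]
grip_width: 0.15
grasp_force: 60.9
```

```bash
python3 st.py; python3 go.py .51 -.0036 .1 -.19 .694
```

```text
10.2 p [0.4986 0.1645 0.1108] z [ 0.637 -0.066 -0.768] y [ 0.102  0.995 -0.001] F [-0.2  1.1 -2.4] w 0.15028754068881237 gf 60.852720737457275 q [ 0.56 -0.02 -1.23  2.33  1.03  0.53 -0.05]
shift [  11.4 -168.1  -10.8] rot [ 0.001  0.001 -0.088] toolz [ 0.628 -0.121 -0.769]
```

>>> step_arm --pt "1 8 -25 0 0 0 -0.015" --pt "1 15 -50 0 0 0 -0.03" --pt "1 22 -75 0 0 0 -0.045" --pt "1 28 -100 0 0 0 -0.06" --pt "1 30 -120 -5 0 0 -0.075" --pt "1 33 -140 -10 0 0 -0.088" --pt "1 35 -155 -15 0 0 -0.088" --pt "1 35 -165 -20 0 0 -0.088" --pt "1 35 -172 -25 0 0 -0.088" --pt "1 35 -172 -30 0 0 -0.088"

```text
clock: 11.2
position: [0.5332, -0.0031, 0.0806]
ee_rot: [0.087, 0.936, -0.03, 0.339]
ft_force: [0.5, 0.0, -1.1]
grip_width: 0.15
grasp_force: 60.8
```

```bash
python3 st.py; python3 go.py .534 -.008 .0693 -.19 .694
```

```text
11.2 p [ 0.5332 -0.0031  0.0806] z [ 0.629 -0.116 -0.769] y [0.184 0.983 0.002] F [ 0.5  0.  -1.1] w 0.1502612549317965 gf 60.806533098220825 q [ 0.76  0.02 -1.    2.39  1.28  0.29 -0.01]
shift [  0.8  -4.9 -11.3] rot [-0.002  0.    -0.005] toolz [ 0.628 -0.121 -0.769]
```

>>> step_arm --pt "1 1 -5 -6 -0.002 0 -0.005" --pt "1 1 -5 -10 -0.002 0 -0.005" --pt "1 1 -5 -10 -0.002 0 -0.005"

```text
clock: 11.5
position: [0.5341, -0.0069, 0.0703]
ee_rot: [0.088, 0.936, -0.031, 0.338]
ft_force: [0.5, -0.4, -1.5]
grip_width: 0.144
grasp_force: 60.8
```

```bash
python3 st.py; python3 go.py .6325 -.0272 .0613 -.19 .694; python3 - <<'E'
from h import *
a=cam('top');b=cam('scene'); pan=np.array([.534+.0717,-.008-.0148,.08])
print(proj(a,pan),proj(b,pan))
A=cv2.resize(a['image'][140:260,230:330],(400,480),interpolation=cv2.INTER_CUBIC)
B=cv2.resize(b['image'][170:290,220:320],(400,480),interpolation=cv2.INTER_CUBIC)
cv2.imwrite('pics/s1.png',np.hstack([A,B]))
E
```

```text
11.5 p [ 0.5341 -0.0069  0.0703] z [ 0.628 -0.119 -0.769] y [0.187 0.982 0.001] F [ 0.5 -0.4 -1.5] w 0.14400982358670453 gf 60.781270265579224 q [ 0.76  0.06 -0.99  2.39  1.41  0.31 -0.12]
shift [ 98.4 -20.3  -9. ] rot [-0.001 -0.    -0.002] toolz [ 0.628 -0.121 -0.769]
[[277.69430715 194.43624138]] [[278.20199433 236.52594836]]
```

View pics/s1.png

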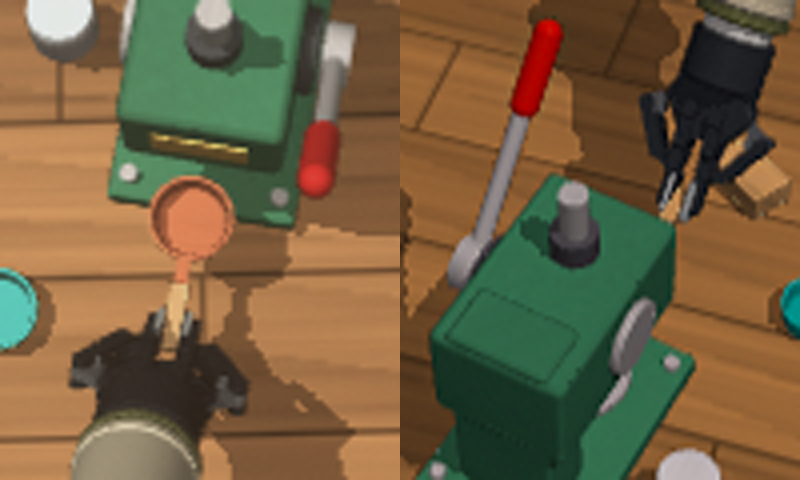

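The left (top-view) crop shows the pan rim centred at (193,218), which matches the prediction. It is level and held by its handle in front of the press. Next I'll insert it.

>>> step_arm --pt "1 15 -3 0 0 0 0" --pt "1 30 -6 0 0 0 0" --pt "1 45 -9 0 0 0 0" --pt "1 60 -12 0 0 0 0" --pt "1 75 -15.5 0 0 0 0" --pt "1 88 -18 0 0 0 0" --pt "1 98 -20 0 0 0 0" --pt "1 98 -20 0 0 0 0" --pt "1 98 -20 0 0 0 0"

```text
clock: 12.5
position: [0.6322, -0.0272, 0.0711]
ee_rot: [0.089, 0.936, -0.032, 0.339]
ft_force: [0.5, -0.9, -1.6]
grip_width: 0.149
grasp_force: 60.9
```

```bash
python3 st.py; python3 go.py .6325 -.0272 .0613 -.19 .694
```

```text
12.5 p [ 0.6322 -0.0272  0.0711] z [ 0.629 -0.119 -0.768] y [0.187 0.982 0.001] F [ 0.5 -0.9 -1.6] w 0.14916483881343584 gf 60.889188051223755 q [ 0.72  0.33 -0.92  2.18  1.47  0.43 -0.  ]
shift [ 0.3  0.  -9.8] rot [-0.001  0.001 -0.001] toolz [ 0.628 -0.121 -0.769]
```

>>> step_arm --pt "1 0 0 -3 0 0 0" --pt "1 0 0 -5 0 0 0" --pt "1 0 0 -7 0 0 0" --pt "1 0 0 -9 0 0 0" --pt "1 0 0 -9 0 0 0"

```text
clock: 13.0
position: [0.6324, -0.0275, 0.0619]
ee_rot: [0.089, 0.936, -0.032, 0.339]
ft_force: [-0.1, 0.5, -1.9]
grip_width: 0.15
grasp_force: 60.9
```

```bash
python3 st.py
```

```text
13.0 p [ 0.6324 -0.0275  0.0619] z [ 0.629 -0.12  -0.768] y [0.188 0.982 0.   ] F [-0.1  0.5 -1.9] w 0.15018423197568373 gf 60.87649583816528 q [ 0.71  0.35 -0.91  2.18  1.53  0.44 -0.05]
```

>>> step_arm --pt "1 0 0 -0.5 0 0 0" --pt "1 0 0 -1 0 0 0" --pt "1 0 0 -1 0 0 0"

```text
clock: 13.3
position: [0.6327, -0.0275, 0.0614]
ee_rot: [0.089, 0.936, -0.032, 0.339]
ft_force: [-1.9, 1.0, 0.1]
grip_width: 0.153
grasp_force: 61.3
```

>>> step_arm --pt "1 0 0 -0.3 0 0 0" --pt "0.8 0 0 -0.3 0 0 0" --pt "0.7 0 0 -0.3 0 0 0" --pt "0.6 0 0 -0.3 0 0 0" --pt "0.5 0 0 -0.3 0 0 0" --pt "0.5 0 0 -0.3 0 0 0" --grip_force 20

```text
clock: 13.9
position: [0.6326, -0.0275, 0.0609]
ee_rot: [0.089, 0.936, -0.032, 0.339]
ft_force: [-0.2, 0.3, -0.1]
grip_width: 0.5
grasp_force: 0.0
```

```bash
python3 st.py
```

```text
13.9 p [ 0.6326 -0.0275  0.0609] z [ 0.629 -0.12  -0.768] y [0.188 0.982 0.001] F [-0.2  0.3 -0.1] w 0.5003576203955581 gf 0.0 q [ 0.7   0.35 -0.9   2.18  1.54  0.44 -0.06]
```

>>> step_arm --pt "0.5 -6 1 8 0 0 0" --pt "0.5 -16 3 20 0 0 0" --pt "0.4 -32 6 40 0 0 0" --pt "0.3 -54 10 66 0 0 0" --pt "0.2 -74 14 94 0 0 0" --pt "0.2 -88 30 130 0.01 0.1 0" --pt "0.2 -95 45 170 0.03 0.2 0" --pt "0.2 -95 50 210 0.04 0.3 0" --pt "0.2 -90 50 250 0.06 0.4 0" --pt "0.2 -80 50 290 0.08 0.5 0"

```text
clock: 14.9
position: [0.5517, 0.0087, 0.2758]
ee_rot: [0.091, 0.989, -0.02, 0.119]
ft_force: [1.1, 1.4, -0.7]
grip_width: 0.799
grasp_force: 0.0
```

```bash
cat > lev.py <<'E'
import numpy as np
from scipy.spatial.transform import Rotation as Ro
Y=-.19; R=np.array([[np.cos(Y),-np.sin(Y)],[np.sin(Y),np.cos(Y)]]); t=np.array([.7042,-.0420])
def tcp(q,lean,d=.017,off=(0.001,0,.002)):
    th=.87-q; x,z=.020-.170*np.cos(th)+d*np.sin(lean),.165+.170*np.sin(th)-d*np.cos(lean)
    return np.r_[R@[x,-.085]+t,z]+off
E
python3 st.py; python3 - <<'E'
from lev import *
print(tcp(0,-.4),tcp(0,-.4,-.083))
E
python3 go.py .60 .02 .42 -.19 -.4
python3 - <<'E'
from h import *
b=cam('scene'); a=cam('top'); pan=[.7042,-.042,.072]; print(proj(b,pan))
hd=np.array([[.7042-.102*.982,-.042+.102*.189,.078],[.7042-.052*.982,-.042+.052*.189,.078]]); print((proj(a,hd)-[230,140])*4,(proj(b,hd)-[220,170])*4)
A=cv2.resize(a['image'][140:260,230:330],(400,480),interpolation=cv2.INTER_CUBIC)
B=cv2.resize(b['image'][170:290,220:320],(400,480),interpolation=cv2.INTER_CUBIC)
cv2.imwrite('pics/s2.png',np.hstack([A,B]))
E
```

```text
14.9 p [0.5517 0.0087 0.2758] z [ 0.231 -0.061 -0.971] y [ 0.185  0.983 -0.018] F [ 1.1  1.4 -0.7] w 0.7988159855246286 gf 0.0 q [ 0.83  0.04 -1.    1.75  0.14  1.15  1.19]
[ 0.59463829 -0.10729446  0.28127788] [ 0.63287934 -0.11464897  0.37338398]
shift [ 48.3  11.3 144.2] rot [ 0.137  0.626 -0.009] toolz [-0.382  0.074 -0.921]
[[264.04795802 258.59456894]]
[[190.77057264 220.44889789]
 [202.01343353 156.76559084]] [[233.43971987 266.0931775 ]
 [205.878639   306.54375312]]
```

View pics/s2.png

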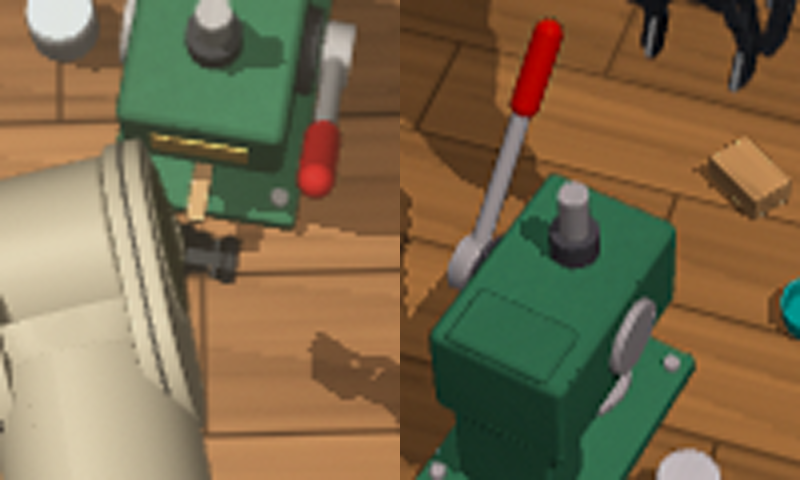

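The pan's handle shows under the head at (200,168) to (198,218), near the prediction. The lever is untouched and the block hasn't moved. Next I'll go to the lever.

>>> step_arm --pt "0.2 8 2 40 0.03 0.12 0" --pt "0 18 5 80 0.05 0.24 0" --pt "0 28 8 115 0.08 0.36 0" --pt "0 38 11 144 0.1 0.48 0" --pt "0 48 11 150 0.137 0.626 -0.009" --pt "0 48 11 150 0.137 0.626 -0.009" --pt "0 60 -30 150 0.137 0.626 -0.009" --pt "0 72 -75 145 0.137 0.626 -0.009" --pt "0 81 -123 140 0.137 0.626 -0.009" --pt "0 81 -123 140 0.137 0.626 -0.009"

```text
clock: 16.0
position: [0.6051, -0.0754, 0.3736]
ee_rot: [0.093, 0.979, 0.019, -0.182]
ft_force: [1.8, -0.9, -1.3]
grip_width: 1.0
grasp_force: 0.0
```

```bash
python3 st.py; python3 go.py .6329 -.1146 .3734 -.19 -.4;python3 go.py .5946 -.1073 .2813 -.19 -.4; python3 - <<'E'
from h import *
a=cam('top');b=cam('scene'); 
A=cv2.resize(a['image'][120:240,230:330],(400,480),interpolation=cv2.INTER_CUBIC)
B=cv2.resize(b['image'][140:260,200:300],(400,480),interpolation=cv2.INTER_CUBIC)
cv2.imwrite('pics/s3.png',np.hstack([A,B]))
E
```

```text
16.0 p [ 0.6051 -0.0754  0.3736] z [-0.353  0.071 -0.933] y [0.189 0.982 0.003] F [ 1.8 -0.9 -1.3] w 1.0002179254113577 gf 0.0 q [-0.03  0.58  0.2   0.88 -0.14  2.06  1.5 ]
shift [ 27.8 -39.2  -0.2] rot [ 0.003  0.032 -0.   ] toolz [-0.382  0.074 -0.921]
shift [-10.5 -31.9 -92.3] rot [ 0.003  0.032 -0.   ] toolz [-0.382  0.074 -0.921]
```

View pics/s3.png

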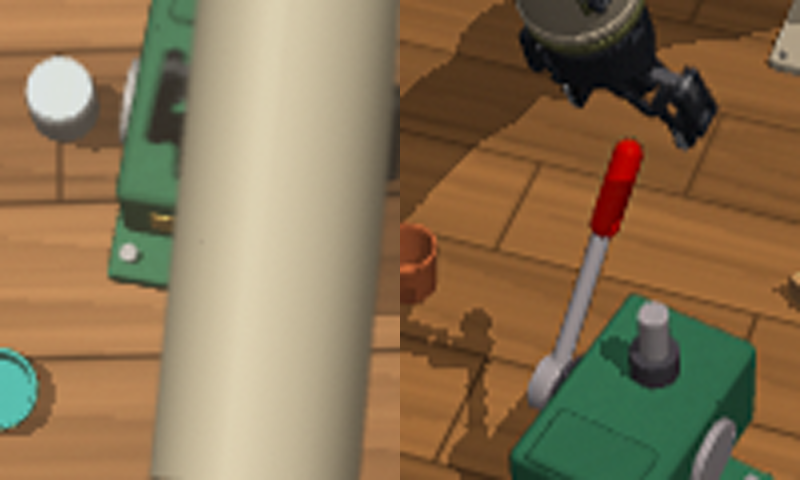

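The scene crop shows the gripper clear above the grip, whose top end is at (625,150). Joint 6 is at its limit, so I'll use a smaller lean of -0.2.

```bash
for d in -.083 .017; do set -- $(python3 -c "
from lev import *
print(*tcp(0,-.2,$d))"); python3 go.py $1 $2 $3 -.19 -.2; done
```

```text
shift [ 12.9 -28.5   4.3] rot [-0.028 -0.164  0.013] toolz [-0.195  0.038 -0.98 ]
shift [ -6.6 -24.7 -93.7] rot [-0.028 -0.164  0.013] toolz [-0.195  0.038 -0.98 ]
```

>>> step_arm --pt "0 5 -10 10 -0.015 -0.08 0.007" --pt "0 13 -28 10 -0.028 -0.164 0.013" --pt "0 13 -28 6 -0.028 -0.164 0.013" --pt "0 13 -28 4 -0.028 -0.164 0.013"

```text
clock: 16.5
position: [0.6171, -0.1036, 0.3781]
ee_rot: [0.089, 0.991, 0.012, -0.101]
ft_force: [0.2, 0.3, -0.2]
grip_width: 0.999
grasp_force: 0.0
```

```bash
python3 st.py; for d in -.083 .017; do set -- $(python3 -c "
from lev import *
print(*tcp(0,-.2,$d))"); python3 go.py $1 $2 $3 -.19 -.2; done
```

```text
16.5 p [ 0.6171 -0.1036  0.3781] z [-0.198  0.042 -0.979] y [0.179 0.984 0.006] F [ 0.2  0.3 -0.2] w 0.999121472297934 gf 0.0 q [-0.01  0.48  0.2   0.98 -0.11  1.89  1.55]
shift [ 0.2 -8.1  0.2] rot [-0.007 -0.002 -0.01 ] toolz [-0.195  0.038 -0.98 ]
shift [-19.3  -4.3 -97.8] rot [-0.007 -0.002 -0.01 ] toolz [-0.195  0.038 -0.98 ]
```

>>> step_arm --pt "0 0 -8 0 -0.007 -0.002 -0.01" --pt "0 0 -8 0 -0.007 -0.002 -0.01" --pt "0 -4 -7 -20 -0.007 -0.002 -0.01" --pt "0 -8 -6 -42 -0.007 -0.002 -0.01" --pt "0 -12 -5 -62 -0.007 -0.002 -0.01" --pt "0 -16 -4.5 -82 -0.007 -0.002 -0.01" --pt "0 -19 -4 -96 -0.007 -0.002 -0.01" --pt "0 -19 -4 -98 -0.007 -0.002 -0.01" --pt "0 -19 -4 -98 -0.007 -0.002 -0.01"

```text
clock: 17.4
position: [0.5988, -0.1078, 0.2806]
ee_rot: [0.094, 0.991, 0.009, -0.099]
ft_force: [0.4, 1.0, 0.5]
grip_width: 1.0
grasp_force: 0.0
```

```bash
python3 st.py; for d in .017; do set -- $(python3 -c "
from lev import *
print(*tcp(0,-.2,$d))"); python3 go.py $1 $2 $3 -.19 -.2; done; python3 - <<'E'
from h import *
b=cam('scene'); cv2.imwrite('pics/s4.png',cv2.resize(b['image'][140:260,200:300],(500,600),interpolation=cv2.INTER_CUBIC))
E
```

```text
17.4 p [ 0.5988 -0.1078  0.2806] z [-0.194  0.036 -0.98 ] y [ 0.188  0.982 -0.001] F [0.4 1.  0.5] w 1.000420362980116 gf 0.0 q [-0.02  0.43  0.19  1.25 -0.09  1.67  1.55]
shift [-1.  -0.1 -0.3] rot [ 0.001  0.001 -0.001] toolz [-0.195  0.038 -0.98 ]
```

View pics/s4.png

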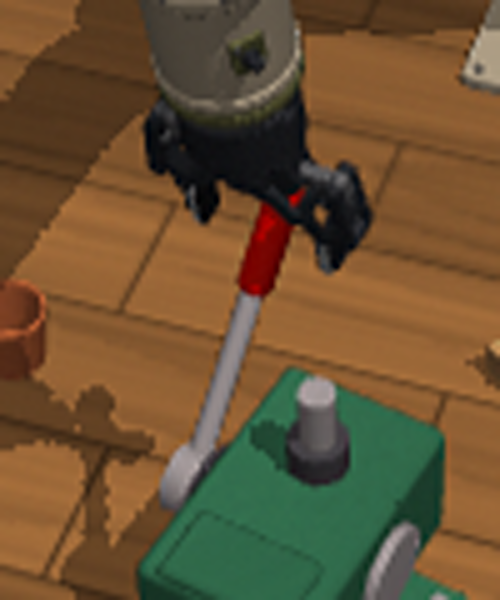

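The fingers at (200,200) and (335,235) straddle the red grip at (275,235). Next I'll close on it.

>>> step_arm --pt "0.3 -1 0 0 0 0 0" --pt "0.5 -1 0 0 0 0 0" --pt "0.65 -1 0 0 0 0 0" --pt "0.8 -1 0 0 0 0 0" --pt "1 -1 0 0 0 0 0" --pt "1 -1 0 0 0 0 0" --pt "1 -1 0 0 0 0 0" --grip_force 60

```text
clock: 18.15
position: [0.598, -0.1073, 0.2812]
ee_rot: [0.093, 0.991, 0.009, -0.098]
ft_force: [0.3, 5.3, 4.5]
grip_width: 0.261
grasp_force: 58.7
```

```bash
python3 st.py; python3 - <<'E'
from lev import *
p0=tcp(0,-.2); G=lambda l:Ro.from_euler('z',Y)*Ro.from_matrix([[-np.cos(l),0,np.sin(l)],[0,1,0],[-np.sin(l),0,-np.cos(l)]])
pr=p0;lr=-.2
for i,q in enumerate(np.arange(.05,1.0501,.05)):
    l=-.2+.6*min(q,1); p=tcp(q,l)
    print(round(q,2),((p-pr)*1000).round(1),(G(l)*G(lr).inv()).as_rotvec().round(3))
    if i in(9,):pr,lr=p,l
E
```

```text
18.15 p [ 0.598  -0.1073  0.2812] z [-0.192  0.037 -0.981] y [ 0.187  0.982 -0.   ] F [0.3 5.3 4.5] w 0.26070879747218845 gf 58.68884861469269 q [-0.02  0.43  0.19  1.25 -0.09  1.66  1.55]
0.05 [-5.8  1.1 -5.7] [-0.006 -0.029  0.   ]
0.1 [-11.2   2.2 -11.8] [-0.011 -0.059  0.   ]
0.15 [-16.4   3.1 -18.1] [-0.017 -0.088  0.   ]
0.2 [-21.2   4.1 -24.7] [-0.023 -0.118 -0.   ]
0.25 [-25.7   5.  -31.5] [-0.028 -0.147  0.   ]
0.3 [-29.9   5.8 -38.5] [-0.034 -0.177  0.   ]
0.35 [-33.7   6.5 -45.8] [-0.04  -0.206  0.   ]
0.4 [-37.2   7.2 -53.3] [-0.045 -0.236  0.   ]
0.45 [-40.3   7.8 -60.9] [-0.051 -0.265  0.   ]
0.5 [-43.    8.3 -68.7] [-0.057 -0.295  0.   ]
0.55 [-2.3  0.4 -7.9] [-0.006 -0.029 -0.   ]
0.6 [ -4.3   0.8 -16. ] [-0.011 -0.059 -0.   ]
0.65 [ -5.8   1.1 -24.2] [-0.017 -0.088 -0.   ]
0.7 [ -6.9   1.3 -32.4] [-0.023 -0.118  0.   ]
0.75 [ -7.6   1.5 -40.7] [-0.028 -0.147 -0.   ]
0.8 [ -7.9   1.5 -49. ] [-0.034 -0.177 -0.   ]
0.85 [ -7.8   1.5 -57.3] [-0.04  -0.206  0.   ]
0.9 [ -7.3   1.4 -65.7] [-0.045 -0.236 -0.   ]
0.95 [ -6.4   1.2 -74. ] [-0.051 -0.265 -0.   ]
1.0 [ -5.1   1.  -82.3] [-0.057 -0.295  0.   ]
1.05 [ -3.8   0.7 -90.7] [-0.057 -0.295  0.   ]
```

>>> step_arm --pt "1 -5.8 1.1 -5.7 -0.006 -0.029 0" --pt "1 -11.2 2.2 -11.8 -0.011 -0.059 0" --pt "1 -16.4 3.1 -18.1 -0.017 -0.088 0" --pt "1 -21.2 4.1 -24.7 -0.023 -0.118 0" --pt "1 -25.7 5 -31.5 -0.028 -0.147 0" --pt "1 -29.9 5.8 -38.5 -0.034 -0.177 0" --pt "1 -33.7 6.5 -45.8 -0.04 -0.206 0" --pt "1 -37.2 7.2 -53.3 -0.045 -0.236 0" --pt "1 -40.3 7.8 -60.9 -0.051 -0.265 0" --pt "1 -43 8.3 -68.7 -0.057 -0.295 0"

```text
clock: 19.15
position: [0.5552, -0.099, 0.2139]
ee_rot: [0.094, 0.994, -0.005, 0.053]
ft_force: [-5.6, 6.9, 14.4]
grip_width: 0.263
grasp_force: 59.5
```

```bash
python3 st.py
```

```text
19.15 p [ 0.5552 -0.099   0.2139] z [ 0.104 -0.02  -0.994] y [ 0.187  0.982 -0.   ] F [-5.6  6.9 14.4] w 0.2632045762315598 gf 59.456952810287476 q [-0.07  0.13  0.17  1.75 -0.01  1.16  1.49]
```

>>> step_arm --pt "1 -2.3 0.4 -7.9 -0.006 -0.029 0" --pt "1 -4.3 0.8 -16 -0.011 -0.059 0" --pt "1 -5.8 1.1 -24.2 -0.017 -0.088 0" --pt "1 -6.9 1.3 -32.4 -0.023 -0.118 0" --pt "1 -7.6 1.5 -40.7 -0.028 -0.147 0" --pt "1 -7.9 1.5 -49 -0.034 -0.177 0" --pt "1 -7.8 1.5 -57.3 -0.04 -0.206 0" --pt "1 -7.3 1.4 -65.7 -0.045 -0.236 0"

```text
clock: 19.95
position: [0.5474, -0.0974, 0.147]
ee_rot: [0.093, 0.981, -0.016, 0.171]
ft_force: [-11.3, 7.6, 14.2]
grip_width: 0.262
grasp_force: 59.3
```

```bash
python3 st.py
```

```text
19.95 p [ 0.5474 -0.0974  0.147 ] z [ 0.332 -0.064 -0.941] y [ 0.188  0.982 -0.   ] F [-11.3   7.6  14.2] w 0.2619524469099338 gf 59.3463796377182 q [-0.08  0.01  0.15  2.06  0.06  0.73  1.41]
```

>>> step_arm --pt "1 0.4 -0.1 -4.2 -0.003 -0.015 0" --pt "1 0.9 -0.2 -8.3 -0.006 -0.029 0" --pt "1 1.5 -0.3 -12.5 -0.009 -0.044 0" --pt "1 2.2 -0.4 -16.6 -0.012 -0.059 0" --pt "1 2.2 -0.4 -16.6 -0.012 -0.059 0"

```text
clock: 20.45
position: [0.5496, -0.0979, 0.1302]
ee_rot: [0.092, 0.975, -0.02, 0.2]
ft_force: [-10.4, 7.4, 12.9]
grip_width: 0.26
grasp_force: 59.4
```

```bash
python3 st.py; python3 -c "
from lev import *
print(tcp(.95,.37),tcp(1,.4))"
```

```text
20.45 p [ 0.5496 -0.0979  0.1302] z [ 0.386 -0.075 -0.919] y [ 0.188  0.982 -0.001] F [-10.4   7.4  12.9] w 0.2604580552054187 gf 59.43666636943817 q [-0.08  0.01  0.14  2.13  0.09  0.61  1.39]
[ 0.54841712 -0.09840521  0.13756494] [ 0.549756   -0.09866271  0.12930416]
```

>>> step_arm --pt "1 0 0 -1.5 0 0 0" --pt "1 0 0 -3 0 0 0" --pt "1 0 0 -3 0 0 0"

```text
clock: 20.75
position: [0.5499, -0.0979, 0.1277]
ee_rot: [0.092, 0.975, -0.02, 0.2]
ft_force: [-10.6, 7.1, 13.2]
grip_width: 0.265
grasp_force: 59.5
```

>>> step_arm --pt "1 0 0 -1.5 0 0 0" --pt "1 0 0 -3 0 0 0" --pt "1 0 0 -3 0 0 0"

```text
clock: 21.05
position: [0.5504, -0.098, 0.1256]
ee_rot: [0.092, 0.975, -0.02, 0.2]
ft_force: [-14.5, 8.0, 20.8]
grip_width: 0.258
grasp_force: 60.9
```

>>> step_arm --pt "1 0 0 -1.5 0 0 0" --pt "1 0 0 -3 0 0 0" --pt "1 0 0 -3 0 0 0" --pt "1 0 0 -3 0 0 0"

```text
clock: 21.45
position: [0.5511, -0.0981, 0.1243]
ee_rot: [0.092, 0.975, -0.019, 0.201]
ft_force: [-25.5, 9.1, 38.4]
grip_width: 0.261
grasp_force: 63.9
```

```bash
python3 st.py; python3 - <<'E'
from h import *
b=cam('scene');a=cam('top'); 
A=cv2.resize(a['image'][120:240,230:330],(400,480),interpolation=cv2.INTER_CUBIC)
B=cv2.resize(b['image'][150:290,200:317],(400,480),interpolation=cv2.INTER_CUBIC)
cv2.imwrite('pics/s5.png',np.hstack([A,B]))
E
```

```text
21.45 p [ 0.5511 -0.0981  0.1243] z [ 0.389 -0.075 -0.918] y [ 0.188  0.982 -0.001] F [-25.5   9.1  38.4] w 0.2610710749398453 gf 63.88471841812134 q [-0.08  0.02  0.14  2.13  0.08  0.59  1.39]
```

View pics/s5.png

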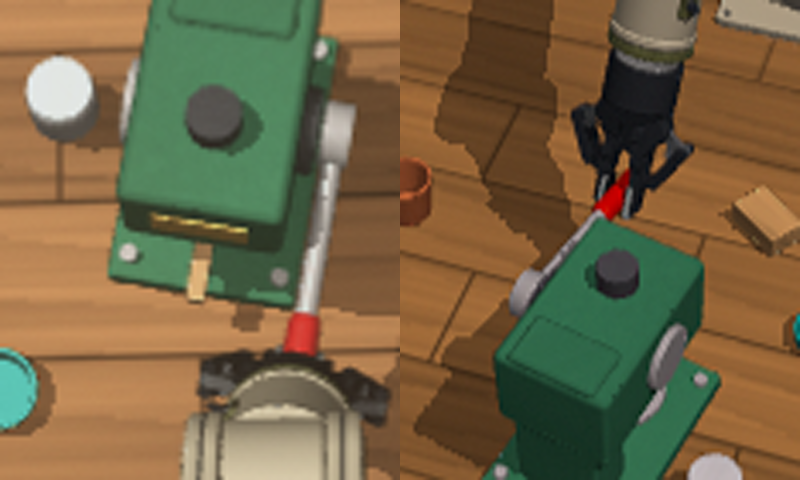

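The lever is at its stop: the force rises steeply to 38 N, and the ram shaft at (213,115) is flush. The pan's handle is at (203,250) to (198,300), so its centre is on the axis. I'll hold here, then ease up.

>>> step_arm --pt "1 0 0 0 0 0 0" --pt "1 0 0 0 0 0 0" --pt "1 0 0 0 0 0 0" --pt "1 0 0 0 0 0 0" --pt "1 0 0 0 0 0 0" --pt "1 0 0 0 0 0 0" --pt "1 0 0 0 0 0 0" --pt "1 0 0 3 0 0 0" --pt "1 0 0 6 0 0 0" --pt "1 0 0 9 0 0 0"

```text
clock: 22.55
position: [0.5502, -0.0979, 0.1309]
ee_rot: [0.092, 0.975, -0.02, 0.2]
ft_force: [-5.7, 6.4, 8.6]
grip_width: 0.257
grasp_force: 60.5
```

```bash
python3 st.py; python3 - <<'E'
from lev import *
G=lambda l:Ro.from_euler('z',Y)*Ro.from_matrix([[-np.cos(l),0,np.sin(l)],[0,1,0],[-np.sin(l),0,-np.cos(l)]])
for q0,q1 in((1,.6),(.6,.2),(.2,-.05)):
  for q in np.arange(q0-.05,q1-.001,-.05):
    l,lr=-.2+.6*max(q,0),-.2+.6*q0; print(round(q,2),((tcp(q,l)-tcp(q0,lr))*1000).round(1),(G(l)*G(lr).inv()).as_rotvec().round(3))
E
```

```text
22.55 p [ 0.5502 -0.0979  0.1309] z [ 0.386 -0.075 -0.919] y [ 0.188  0.982 -0.001] F [-5.7  6.4  8.6] w 0.2573843763404745 gf 60.4814475774765 q [-0.08  0.01  0.14  2.12  0.09  0.61  1.39]
0.95 [-1.3  0.3  8.3] [ 0.006  0.029 -0.   ]
0.9 [-2.3  0.4 16.6] [0.011 0.059 0.   ]
0.85 [-2.8  0.5 24.9] [ 0.017  0.088 -0.   ]
0.8 [-2.9  0.6 33.2] [ 0.023  0.118 -0.   ]
0.75 [-2.6  0.5 41.6] [ 0.028  0.147 -0.   ]
0.7 [-1.9  0.4 49.9] [ 0.034  0.177 -0.   ]
0.65 [-0.7  0.1 58.1] [ 0.04   0.206 -0.   ]
0.6 [ 0.8 -0.2 66.3] [ 0.045  0.236 -0.   ]
0.55 [ 1.9 -0.4  8.1] [ 0.006  0.029 -0.   ]
0.5 [ 4.3 -0.8 16. ] [0.011 0.059 0.   ]
0.45 [ 7.  -1.3 23.8] [0.017 0.088 0.   ]
0.4 [10.1 -1.9 31.4] [0.023 0.118 0.   ]
0.35 [13.5 -2.6 38.9] [ 0.028  0.147 -0.   ]
0.3 [17.4 -3.3 46.2] [ 0.034  0.177 -0.   ]
0.25 [21.5 -4.1 53.2] [0.04  0.206 0.   ]
0.2 [26.  -5.  60.1] [ 0.045  0.236 -0.   ]
0.15 [ 4.8 -0.9  6.6] [0.006 0.029 0.   ]
0.1 [10.  -1.9 12.9] [ 0.011  0.059 -0.   ]
0.05 [15.5 -3.  18.9] [0.017 0.088 0.   ]
0.0 [21.2 -4.1 24.7] [0.023 0.118 0.   ]
-0.05 [27.7 -5.3 30. ] [0.023 0.118 0.   ]
```

>>> step_arm --pt "1 -1.3 0.3 8.3 0.006 0.029 0" --pt "1 -2.3 0.4 16.6 0.011 0.059 0" --pt "1 -2.8 0.5 24.9 0.017 0.088 0" --pt "1 -2.9 0.6 33.2 0.023 0.118 0" --pt "1 -2.6 0.5 41.6 0.028 0.147 0" --pt "1 -1.9 0.4 49.9 0.034 0.177 0" --pt "1 -0.7 0.1 58.1 0.04 0.206 0" --pt "1 0.8 -0.2 66.3 0.045 0.236 0"

```text
clock: 23.35
position: [0.5525, -0.0984, 0.1976]
ee_rot: [0.094, 0.992, -0.008, 0.083]
ft_force: [14.4, 3.2, -1.7]
grip_width: 0.255
grasp_force: 61.2
```

>>> step_arm --pt "1 1.9 -0.4 8.1 0.006 0.029 0" --pt "1 4.3 -0.8 16 0.011 0.059 0" --pt "1 7 -1.3 23.8 0.017 0.088 0" --pt "1 10.1 -1.9 31.4 0.023 0.118 0" --pt "1 13.5 -2.6 38.9 0.028 0.147 0" --pt "1 17.4 -3.3 46.2 0.034 0.177 0" --pt "1 21.5 -4.1 53.2 0.04 0.206 0" --pt "1 26 -5 60.1 0.045 0.236 0"

```text
clock: 24.15
position: [0.5773, -0.1033, 0.2558]
ee_rot: [0.094, 0.995, 0.003, -0.039]
ft_force: [8.4, 2.7, -7.0]
grip_width: 0.265
grasp_force: 64.5
```

```bash
python3 st.py; python3 -c "
from lev import *
print(tcp(.2,-.08),tcp(0,-.2))"
```

```text
24.15 p [ 0.5773 -0.1033  0.2558] z [-0.077  0.013 -0.997] y [ 0.187  0.982 -0.002] F [ 8.4  2.7 -7. ] w 0.2648755834139786 gf 64.5269787311554 q [-0.05  0.29  0.19  1.47 -0.06  1.46  1.53]
[ 0.57660122 -0.10382558  0.25562199] [ 0.59782267 -0.10790688  0.28027479]
```

>>> step_arm --pt "1 4.8 -0.9 6.6 0.006 0.029 0" --pt "1 10 -1.9 12.9 0.011 0.059 0" --pt "1 15.5 -3 18.9 0.017 0.088 0" --pt "1 21.2 -4.1 24.7 0.023 0.118 0" --pt "1 21.2 -4.1 24.7 0.023 0.118 0"

```text
clock: 24.65
position: [0.5962, -0.107, 0.2783]
ee_rot: [0.093, 0.99, 0.009, -0.103]
ft_force: [-7.1, 6.4, -7.0]
grip_width: 0.26
grasp_force: 65.6
```

>>> step_arm --pt "1 1.5 -0.3 1.3 0 0 0" --pt "1 3 -0.6 2.6 0 0 0" --pt "1 3 -0.6 2.6 0 0 0"

```text
clock: 24.95
position: [0.5965, -0.1071, 0.2787]
ee_rot: [0.093, 0.99, 0.009, -0.106]
ft_force: [-17.2, 7.9, -17.3]
grip_width: 0.264
grasp_force: 63.7
```

The home stop is felt: the force rises with no travel. Next I'll relax the push, release and retreat.

>>> step_arm --pt "1 -2 0.4 -1.7 0 0 0" --pt "0.6 -2 0.4 -1.7 0 0 0" --pt "0.4 -2 0.4 -1.7 0 0 0" --pt "0.2 -2 0.4 -1.7 0 0 0" --pt "0 -2 0.4 -1.7 0 0 0" --pt "0 -2 0.4 -1.7 0 0 0" --pt "0 -2 0.4 -1.7 0 0 0" --pt "0 0 0 8 0 0 0" --pt "0 4 -0.6 28 0 0 0" --pt "0 8 -1.5 50 0 0 0" --grip_force 20

```text
clock: 25.95
position: [0.6087, -0.1101, 0.3345]
ee_rot: [0.094, 0.991, 0.008, -0.099]
ft_force: [0.9, 0.4, 0.6]
grip_width: 1.003
grasp_force: 0.0
```

>>> step_arm --pt "0 4 -1 20 0 0 0" --pt "0 8 -1.5 45 0 0 0" --pt "0 10 -2 70 0 0.05 0" --pt "0 0 40 85 0 0 0" --pt "0 -20 85 85 0 0 0" --pt "0 -50 125 85 0 0 0" --pt "0 -80 165 85 0 0 0" --pt "0 -100 205 85 0 0 0" --pt "0 -110 250 85 0 0 0" --pt "0 -110 290 85 0 0 0"

```text
clock: 26.95
position: [0.4972, 0.1819, 0.4205]
ee_rot: [0.093, 0.991, 0.009, -0.097]
ft_force: [0.0, -0.7, 1.0]
grip_width: 0.994
grasp_force: 0.0
```

```bash
python3 st.py; cat > chk.py <<'E'
from h import *
a=cam('top');b=cam('scene')
# red grip ends and handle in top view
H=cv2.cvtColor(b['image'],cv2.COLOR_BGR2HSV); m=cv2.inRange(H,(0,200,100),(4,255,255)); ys,xs=np.nonzero(m); print('red scene',len(xs),xs.mean(),ys.mean(),'start: 169 253.9 186.6')
H=cv2.cvtColor(a['image'],cv2.COLOR_BGR2HSV); r=H[178:200,260:300]; m=cv2.inRange(r,(8,60,150),(25,200,255)); n,l,s,c=cv2.connectedComponentsWithStats(m)
for i in range(1,n):
    if s[i][4]>10:
        ys,xs=np.nonzero(l==i); k=np.polyfit(ys,xs,1); top,bot=ys.min()+178,ys.max()+178
        f=lambda y:(np.polyval(k,y-178)+260,y)
        P=[onz(a,f(y),.078) for y in(top,bot)]; d=(P[0]-P[1])/np.linalg.norm(P[0]-P[1]); print(s[i],'handle',P,'pan centre est',P[1]+d*.102,'yaw',np.arctan2(d[1],d[0]))
E
python3 chk.py
```

```text
26.95 p [0.4972 0.1819 0.4205] z [-0.191  0.036 -0.981] y [ 0.186  0.983 -0.   ] F [ 0.  -0.7  1. ] w 0.994454133592735 gf 0.0 q [-0.41  0.22  0.05  1.22 -0.12  1.86  1.  ]
red scene 171 253.80116959064327 186.64912280701753 start: 169 253.9 186.6
[  0   7  29  15 225] handle [array([ 0.63543576, -0.01636995,  0.078     ]), array([ 0.59246823, -0.00613678,  0.078     ])] pan centre est [ 0.69169301 -0.0297682   0.078     ] yaw -0.23380490402642132
[36 19  4  3 12] handle [array([ 0.59687052, -0.08224831,  0.078     ]), array([ 0.59073339, -0.08208722,  0.078     ])] pan centre est [ 0.69269827 -0.0847637   0.078     ] yaw -0.026242967254041655
```

```bash
python3 - <<'E'
from h import *
a=cam('top'); H=cv2.cvtColor(a['image'],cv2.COLOR_BGR2HSV)
for y in range(178,200): print(y,' '.join('%3d/%3d/%3d'%tuple(H[y,x]) for x in range(274,286)))
P=lambda u,v:onz(a,(u,v),.078)[:2].round(4)
hd=[[.7042-d*.982,-.042+d*.189,.078] for d in(.102,.07)]; print(proj(a,hd))
E
```

```text
178  32/ 88/ 58  29/ 91/ 59  25/112/ 66  22/128/ 74  20/132/ 77  18/144/ 85  19/142/ 86  18/142/ 86  18/145/ 86  18/144/ 87  19/144/ 85  19/145/ 86
179  53/ 76/ 70  51/ 75/ 68  40/ 74/ 52  42/ 83/ 55  41/ 80/ 54  39/ 79/ 55  33/ 88/ 58  30/ 88/ 58  24/112/ 66  21/128/ 74  22/131/ 76  18/145/ 86
180  67/ 97/131  66/ 95/131  66/ 94/127  63/ 86/104  50/ 75/ 78  24/ 94/ 81  33/ 82/ 65  36/ 85/ 63  41/ 78/ 52  41/ 79/ 55  39/ 77/ 53  37/ 80/ 54
181  67/ 98/136  66/ 97/134  67/ 97/134  66/ 95/132  45/ 79/113  15/127/141  15/125/141  15/124/144  16/125/135  35/ 78/ 72  57/ 72/ 74  53/ 78/ 65
182  67/ 94/135  66/ 95/134  66/ 96/135  65/ 90/128  33/ 83/105  15/127/145  15/127/147  15/127/149  15/121/143  53/ 76/ 70  60/ 77/ 86  60/ 76/ 84
183  66/ 96/136  66/ 95/134  67/ 96/133  59/ 76/130  21/103/126  15/126/144  15/125/147  15/127/149  17/121/141  53/ 77/ 80  60/ 76/ 87  60/ 75/ 85
184  66/ 95/134  67/ 98/135  66/ 96/135  59/ 78/131  21/103/131  15/127/145  15/127/147  15/126/146  17/118/125  59/ 77/ 86  60/ 78/ 85  60/ 78/ 85
185  66/ 98/136  66/ 96/136  67/ 95/134  47/ 70/145  17/ 90/215 
[... 1514 characters left out ...]
3  14/138/186  14/140/186  14/139/185  14/139/185
196  14/139/189  14/139/189  14/138/189  14/140/186  14/140/186  14/139/181  14/137/167  14/140/188  15/139/189  14/140/190  15/139/189  14/140/191
197  15/140/180  14/140/179  15/141/179  14/141/179  14/142/180  14/142/178  14/140/177  14/141/177  14/141/179  14/140/187  14/139/193  15/141/194
198  14/141/177  14/141/175  14/140/175  14/141/176  14/141/176  14/140/175  14/139/176  14/141/176  14/141/176  14/140/177  14/141/179  14/141/179
199  14/141/177  14/141/176  14/141/176  14/139/176  14/140/175  14/141/175  14/140/175  14/140/175  14/141/174  14/139/176  14/141/174  14/141/174
[[277.69264316 195.11222447]
 [279.49534135 184.89914362]]
```

>>> step_arm --pt "0 0 0 0 0 0 0" --pt "0 0 0 0 0 0 0"

```text
clock: 27.3
position: [0.4991, 0.1784, 0.4188]
ee_rot: [0.095, 0.991, 0.008, -0.098]
ft_force: [-0.3, 0.4, 0.1]
grip_width: 0.995
grasp_force: 0.0
```

```bash
python3 -c "
from workcell import manip
print(manip.hand_in())"
```

```text
the job is handed in; nothing more can be done
None
```

I handed the job in at about 27 s, and no verdict came back: by my last measurements the pan is on the anvil within about 2 mm of the ram axis, the lever was held at its stop for over a second and eased home, and I saw no bystander moved.

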